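# Inspect the valve block and offer it up over its subplate pins

### The job

Pick up the aluminium valve block and, keeping it upright, show its ports squarely to the inspection camera, centred about 4 cm in front of the lens for a second each: first the face with the one large port, then the opposite face with the two small ports. Then carry it over the row of two parts bins and hold it upright about 1 cm above the tips of the two pins of the steel subplate, large hole over thick pin and small hole over thin pin, without ever touching the subplate or knocking against the bins or other things. Finish while still holding it there, motionless, so that a gasket can be slipped underneath.

Things in the scene. Friction and masses are not known exactly. Their poses are not given: they have to be found in the camera images.
- valve_block: Aluminium valve block, 0.3-0.6 kg: foot flange 60 (x) x 110 (y) x 12 mm, centred square body 44 x 44 mm, top 75 mm above the underside. Origin: centre of the underside, z up. Body's +x face: ONE LARGE port (28 mm); -x face: TWO SMALL ports (13 mm); centres 40 mm up, faces 22 mm from the axis. Grip the plain y faces, 44 mm apart. Large hole at the flange's +y end, small at -y.
- big_hole (a point): centre of the large (17 mm) through hole of the valve block's flange, at its underside: block frame (0, 42, 0) mm; axes as the block's
- small_hole (a point): centre of the small (12 mm) through hole of the valve block's flange, at its underside: block frame (0, -42, 0) mm; axes as the block's
- subplate: The target: a dark steel plate 80 (x) x 130 (y) x 16 (z) mm, fixed to the worktop, with four screw heads (4 mm high) at its corners and two upright steel pins. Origin: centre of its underside, z up. Pin tips are 38 mm above the worktop (22 mm above the plate).
- big_pin (a point): centre of the tip of the thick pin (15 mm diameter): plate frame (0, 42, 38) mm; goes with the large hole
- small_pin (a point): centre of the tip of the thin pin (10 mm diameter): plate frame (0, -42, 38) mm; goes with the small hole
- camera_stand: inspection camera fixed to the worktop: base 70 x 70 x 12 mm, a post to 107 mm height, and a level black barrel 38 mm in diameter whose axis is 75 mm above the worktop. Origin: centre of the base's underside. It looks along its own -x.
- lens (a point): centre of the camera's front glass, 48 mm ahead (-x) of the stand's origin and 75 mm above the worktop; axes as the stand's: the view goes along -x
- near_bin: open dark-blue parts bin, 172 (x) x 119 (y) x 75 (z) mm tall, 0.3 kg, loose; the nearer of two bins that stand end to end as a row between camera and subplate. Origin: centre of its underside, z up, x along the row, away from the robot
- far_bin: the same kind of parts bin, the farther of the row (its centre 180 to 190 mm beyond the near bin's, along the near bin's x). Origin: centre of its underside
- driver_teal: screwdriver with a teal handle, 192 mm, lying; bystander. Origin: centre of its underside
- ratchet: ratchet with a black grip, 215 mm, lying; bystander. Origin: centre of its underside
- thread_bottle: small bottle, 27 mm diameter, 100 mm tall, standing; bystander. Origin: centre of its underside
- oiler: small drop-oil bottle with a pointed cap, 29 mm diameter, 90 mm tall, standing; bystander. Origin: centre of its underside
- wrench_13: combination wrench, 178 mm, lying; bystander. Origin: centre of its underside
- caliper: digital caliper, 251 mm, lying; bystander. Origin: centre of its underside

How it is judged (in metres and radians):
On the way, in this order (a step that is already met when the one before it is completed fails the run):
1. large-port face shown for 0.5 s: 15 to 70 mm from the lens, port centre within 14 mm of the lens axis sideways and in height, square within 0.22 rad, upright within 0.2 rad (x of lens in the frame of valve_block between 0.037 and 0.092 m and y of lens in the frame of valve_block between -0.014 and 0.014 m and z of lens in the frame of valve_block between 0.026 and 0.054 m and angle between the x axis of valve_block and the x axis of camera_stand, either way round below 0.22 rad and angle between valve_block's own z axis and vertical below 0.2 rad), for 0.5 s.
2. the face with the two small ports is shown in the same way, for 0.5 s (x of lens in the frame of valve_block between -0.092 and -0.037 m and y of lens in the frame of valve_block between -0.014 and 0.014 m and z of lens in the frame of valve_block between 0.026 and 0.054 m and angle between the x axis of valve_block and the x axis of camera_stand, either way round below 0.22 rad and angle between valve_block's own z axis and vertical below 0.2 rad), for 0.5 s.
3. the block passes above the row of bins, its underside higher than their rims (y of valve_block in the frame of near_bin between -0.05 and 0.05 m and x of valve_block in the frame of near_bin between -0.1 and 0.29 m and height (world z) of valve_block above 0.08 m).
At the end, for the whole second after the job is handed in: Fingers hold the block, upright within 0.1 rad and still; each hole within 6 mm horizontally of its own pin (large on thick, small on thin); underside 3 to 22 mm above the pin tips; not touching the subplate; bins and bystanders within 30 mm of their starts (horizontal distance between big_hole and big_pin below 0.006 m and horizontal distance between small_hole and small_pin below 0.006 m and z of big_hole in the frame of big_pin between 0.003 and 0.022 m and z of small_hole in the frame of small_pin between 0.003 and 0.022 m and angle between valve_block's own z axis and vertical below 0.1 rad and contact force between valve_block and the fingers above 1 N and contact force between valve_block and subplate below 0.2 N and linear speed of valve_block below 0.02 m/s and angular speed of valve_block below 0.15 rad/s and distance of each of near_bin, far_bin, driver_teal, ratchet, thread_bottle, oiler, wrench_13, caliper from where it was at the start of the episode below 0.03 m); the arm keeps its last pose, push and grip.
It fails at once if the block is tipped more than 0.5 rad from upright (angle between valve_block's own z axis and vertical above 0.5 rad).
It fails at once if the block or the fingers touch the subplate (contact force between any of valve_block, the arm, the fingers and subplate above 1 N).
It fails at once if a bin is knocked: moved more than 30 mm or tipped (distance of any of near_bin, far_bin from where it was at the start of the episode above 0.03 m or angle between any of near_bin, far_bin's own z axis and vertical above 0.3 rad).
It fails at once if a bystander is moved more than 30 mm (distance of any of driver_teal, ratchet, thread_bottle, oiler, wrench_13, caliper from where it was at the start of the episode above 0.03 m).
It also fails if it takes over 64 s, if anything falls off the work surface, if the arm or the gripper's body presses on something with over 40 N, if the wrist force passes 120 N, or if a joint passes its speed limit or range.

### The arm

A 6-joint arm with a two-finger parallel gripper is mounted at the origin on a cart in front of the work surface, level with it; the furniture and walls round the work are solid. World frame = base frame: x ahead of the robot, y to its left, z up, the work surface at z = 0. Lengths are in mm, angles in rad, forces in N, time in s.
With the tool pointing down it reaches from about 350 to 775 mm from the base axis. Payload 7.3 kg.
Tool frame: the origin (TCP) lies on the mounting face of the last link; the fingertips stand 178 mm ahead of it and the grasp point (between the pads) lies 159 mm ahead of it; z points along the fingers, y is the line along which they close (so a half turn about z gives the same grasp; the last joint's range is limited). The gripper opens to 92 mm and grips with 3 to 60 N. Pads are 19 mm wide; open, the fingers measure 130 mm over their backs; the gripper's body (75 mm by 190 mm) begins 47 mm behind the grasp point.
Start: joints at [1.068, 0.342, 1.524, -0, 1.275, -0.146], TCP at [183.349, 491.946, 404.741] pointing down, gripper open.
Joint ranges: [-2.53, 2.53], [-0.77, 2.02], [0.04, 2.7], [-1, 4.14], [0.28, 2.66], [-3.11, 3.11]. Speed limits (rad/s): [2.57, 2.57, 3.14, 3.14, 3.14, 3.14].

### API

Orientations are given as [roll, pitch, yaw] about the fixed x, y, z axes, in that order (R = Rz(yaw) Ry(pitch) Rx(roll)).
In Python, from plant import bot, camrig, close_job gives the robot as it stands (bot), with the cameras (camrig) and the job as plain functions.
- The arm moves only by the shell command python3 shift.py 'ROWS'. ROWS is a JSON list that holds a single list of rows (three levels of brackets), with 1 to 5 rows, each of 5 numbers: the finger opening in mm, then dx, dy, dz in a scale on which 1.0 is 0.5 m, then a turn about the tool's z in a scale on which 1.0 is 4 rad; each row is the pose to reach, as a shift and turn from the pose commanded when the command began, along the tool's axes at that moment; what a row does not reach only later rows make up. A row lasts 1/8 s, in which the tool goes at most 62.5 mm and 0.188 rad, less where a joint would pass 70% of its speed; a pose out of reach is approached as far as the arm can. The fingers move at their own pace and stop on an object; the grip force is fixed at half the most. Time passes only in rows, so rows that do not move let the fingers close. It prints the time, the measured TCP pose, the force, the opening and the grip force at its end. Input that does not fit is refused with a message, and nothing moves.
- bot.get_obs(): the state, without advancing time (a new reading comes with each control period).
- camrig.capture(name): name is "side" or "top" or "wrist"; returns a dict with "color" (420x560x3 uint8, red, green, blue), "K" (3x3 intrinsics, pixels), "k1" (the pictures are not rectified: a ray, as slopes to the right and down, at radius r is drawn at 1 + k1 r^2 times it, then the intrinsics apply), "R" (3x3) and "t" (3): a world point X has camera coordinates R X + t. Camera axes: x right, y down, z forward; pixel columns grow to the right and rows downward; lengths in mm; the calibration is good to about 2 mm. A picture is of the moment at which its call begins. There is no depth.
- close_job(): hands the job in; it is judged then, once.
The state is a dict: "time": time; "joint_positions": joint angles; "dq": joint speeds; "tau": joint torques, N m; "tool_pos": TCP position; "tcp_rot": TCP orientation; "contact_force": force on the tool from outside, world axes, zero at the start; "moment": the same for the moment, N m; "grip_width": finger opening in mm; "finger_force": force on a finger pad.
Only numpy, scipy, OpenCV 4.12 (cv2) and the standard library are available. Lean on these libraries where they do the work, as an engineer would, in place of code of your own. Each camera call takes 0.05 s, during which the arm holds its last target. There are 200 camera calls.

## Working session

There is one attempt and no reset: what is moved stays moved. The work goes in short steps, Python scripts to look and compute and a shell command to move; the robot and the scene stay as the last step left them, time stands still between calls to the robot, and variables do not carry over. Pictures are saved under pics/ and viewed, at most 10 in all, crops included, and the job is handed in when it is done.

```bash
ls; mkdir -p pics; cat > h.py <<'E'
import numpy as np, cv2
from plant import bot, camrig, close_job
def snap(name,f=None):
    c=camrig.capture(name)
    if f: cv2.imwrite(f'pics/{f}.png',cv2.cvtColor(c['color'],cv2.COLOR_RGB2BGR)); np.savez(f'pics/{f}.npz',**{k:c[k] for k in('K','k1','R','t')})
    return c
def dist(c): return np.array([float(c['k1']),0,0,0,0])
def ray(c,uv):
    p=cv2.undistortPoints(np.array([[uv]],float),c['K'],dist(c))[0,0]
    R=np.array(c['R']);o=-R.T@np.array(c['t']);d=R.T@np.array([p[0],p[1],1]);return o,d/np.linalg.norm(d)
def onz(c,uv,z):
    o,d=ray(c,uv);return o+d*(z-o[2])/d[2]
def proj(c,P):
    return cv2.projectPoints(np.array(P,float).reshape(-1,1,3),cv2.Rodrigues(np.array(c['R']))[0],np.array(c['t'],float),c['K'],dist(c))[0][:,0]
def tri(l):
    A=0;b=0
    for c,uv in l:
        o,d=ray(c,uv);M=np.eye(3)-np.outer(d,d);A=A+M;b=b+M@o
    return np.linalg.solve(A,b)
E
python3 - <<'E'
from h import *
for n in('top','side','wrist'):
    c=snap(n,n+'0');print(n,c['k1'],c['K'][0],-np.array(c['R']).T@c['t'])
print(bot.get_obs())
E
```

```text
pics
plant.py
shift.py
top -0.11564043230711894 [545.46654523   0.         280.51272885] [ 403.02601377  -43.6836789  2019.23565603]
side -0.1839692606265366 [543.83461992   0.         278.31858051] [-172.76184088 -957.87408058 1308.61077691]
wrist -0.0378458360338799 [310.90390625   0.         280.46608191] [114.34309589 518.5783628  383.27509552]
{'time': 0.15, 'joint_positions': array([ 1.06800949e+00,  3.42553034e-01,  1.52477314e+00,  2.71308203e-05,
        1.27537940e+00, -1.46006006e-01]), 'dq': array([ 1.73042332e-03,  8.73721867e-05, -3.06856383e-03, -1.34954669e-04,
       -1.47673676e-03, -1.61800172e-03]), 'tau': array([ 8.53985239e-04, -4.31471694e+01, -2.44351977e+01,  7.16607249e-02,
        5.37028466e-02, -1.00279485e-04]), 'tool_pos': array([183.2954928 , 491.86577043, 404.21803657]), 'tcp_rot': array([-3.14049535e+00, -1.87586726e-04,  2.78480380e+00]), 'contact_force': array([ 0.16210634, -0.99806748, -0.27438027]), 'moment': array([-0.01543384, -0.01523881,  0.00127402]), 'finger_force': 0.0, 'grip_width': 91.84335056946614}
```

View pics/top0.png

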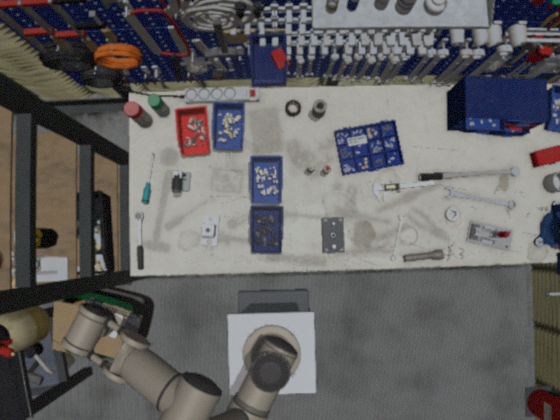

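View pics/side0.png

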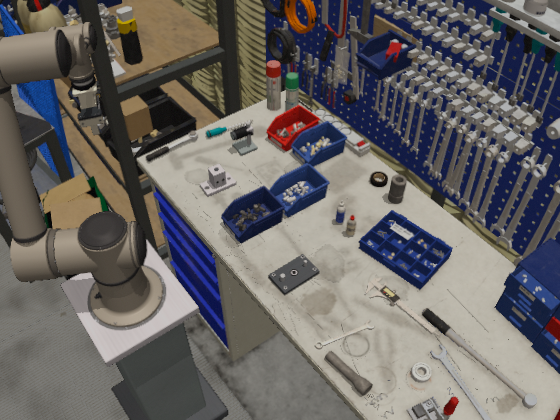

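Top view: the block is at about (209,232), bins at (267,230) and (267,180), the camera stand at (180,182), the subplate at (333,235), and bottles at (309,170) and (326,170). The side view shows the same layout. I'll crop in for measuring.

```bash
python3 - <<'E'
import cv2
a=cv2.imread('pics/top0.png')[155:265,160:360];a=cv2.resize(a,None,fx=4,fy=4,interpolation=2)
cv2.imwrite('pics/tc.png',a)
a=cv2.imread('pics/side0.png')[115:305,190:370];cv2.imwrite('pics/sc.png',cv2.resize(a,None,fx=3,fy=3,interpolation=2))
from h import *
c=dict(np.load('pics/top0.npz'))
for n,uv,z in [('blk',(209,232),75),('cam',(180,182),80),('plate',(333,235),16),('b1',(267,230),75),('b2',(267,180),75),('bo1',(309,170),100),('bo2',(326,170),90),('teal',(147,190),20),('ratch',(140,240),10)]: print(n,onz(c,uv,z).round())
E
```

```text
blk [451. 207.  75.]
cam [632. 307.  80.]
plate [ 429. -241.   16.]
b1 [452.  -0.  75.]
b2 [631.  -5.  75.]
bo1 [ 660. -155.  100.]
bo2 [ 660. -216.   90.]
teal [613. 442.  20.]
ratch [429. 473.  10.]
```

View pics/tc.png

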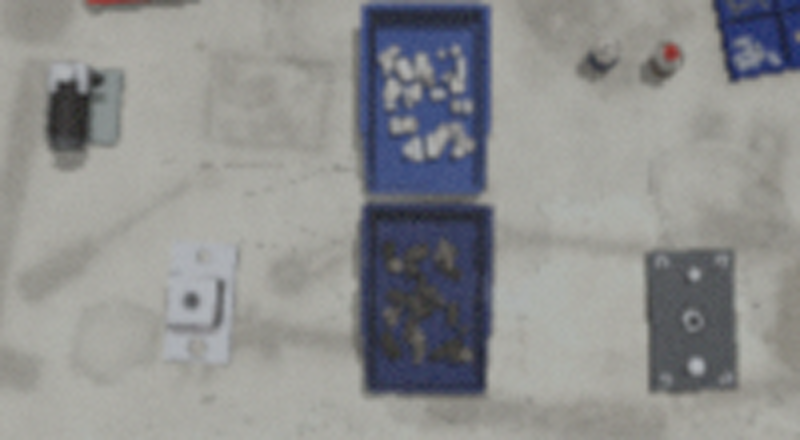

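View pics/sc.png

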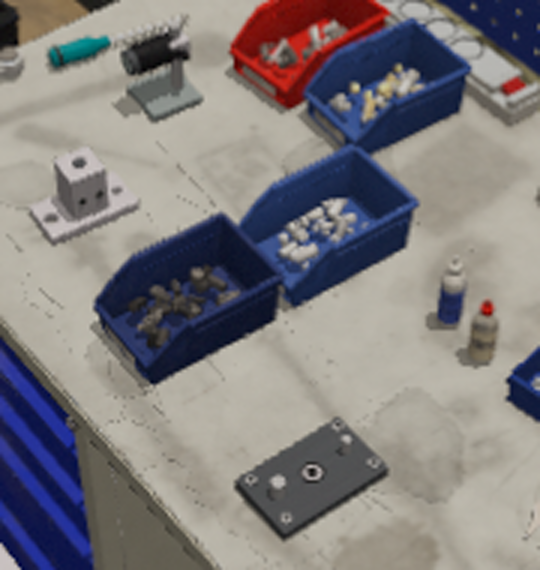

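Crops: the block's large hole is on the robot side (tc 197,346), and the small ports face the side camera, so block yaw is about 90°. The lens end of the barrel points at the robot (tc 68,160). The thick pin is at tc (697,367) and the thin pin at (694,275), so the plate yaw is also about 90°. Next I'll move the wrist camera over the block.

Units first: shifts go in shares of 0.5 m and turns go in shares of 4 rad. So -260 mm / 500 = -0.52, -160 mm / 500 = -0.32, 0.85 rad / 4 = 0.2125.

```bash
cat >> h.py <<'E'
def need(x,y,z,yaw):
    o=bot.get_obs();p=o['tool_pos'];a=o['tcp_rot'][2];d=np.array([x,y,z])-p
    c,s=np.cos(a),np.sin(a);t=-((yaw-a+np.pi)%(2*np.pi)-np.pi)
    print('need',np.round([d[0]*c+d[1]*s,d[0]*s-d[1]*c,-d[2]],1),'turn',round(t,3),'pos',p.round(1),o['tcp_rot'].round(3),round(o['time'],2))
E
python3 shift.py '[[[92, -0.104, -0.064, 0, 0.0425], [92, -0.208, -0.128, 0, 0.085], [92, -0.312, -0.192, 0, 0.1275], [92, -0.416, -0.256, 0, 0.17], [92, -0.52, -0.32, 0, 0.2125]]]'
python3 -c "
from h import *
need(451,150,404,np.pi/2)"
```

```text
time: 0.78
tool_pos: [371.9, 249.5, 404.7]
tcp_rot: [3.141, -0.0, 1.929]
contact_force: [1.4, 1.4, 0.5]
grip_width: 92.0
finger_force: 0.0
need [-120.9   39.2    0.7] turn 0.359 pos [371.9 249.5 404.7] [ 3.141 -0.     1.929] 0.78
```

Converted, -121 mm / 500 = -0.242, -100 mm / 500 = -0.2, 0.359 rad / 4 = 0.0898.

```bash

python3 shift.py '[[[92, -0.1, 0.03, 0, 0.045], [92, -0.2, 0.06, 0, 0.0898], [92, -0.242, 0.078, 0, 0.0898], [92, -0.242, 0.078, 0, 0.0898]]]'
python3 -c "
from h import *
snap('wrist','w1')
need(451,207,300,np.pi/2)"
```

```text
time: 1.27
tool_pos: [451.4, 150.9, 404.3]
tcp_rot: [-3.141, 0.0, 1.573]
contact_force: [0.4, 0.3, -0.2]
grip_width: 91.6
finger_force: 0.0
need [ 55.3   0.5 104.4] turn 0.004 pos [450.7 151.7 404.4] [-3.141 -0.     1.574] 1.32
```

View pics/w1.png

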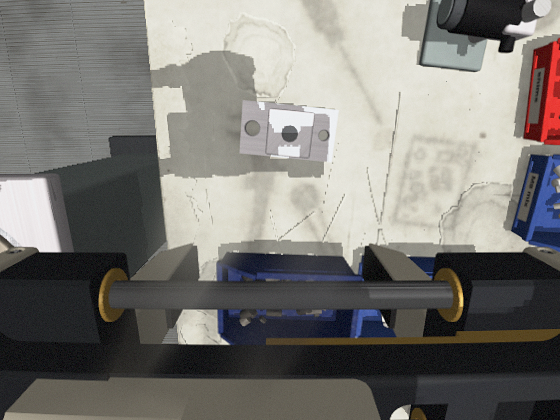

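Wrist view: large hole at (253,128), small hole at (323,134), block top recess at (289,133), and the lens end of the barrel at about (445,15). I'll take a second view from directly above.

Converted, 56 mm / 500 = 0.112, 28 mm / 500 = 0.056.

```bash

python3 shift.py '[[[92, 0.056, 0, 0, 0], [92, 0.112, 0, 0, 0], [92, 0.112, 0, 0, 0], [92, 0.112, 0, 0, 0]]]'
python3 -c "
from h import *
snap('wrist','w2')
a=cv2.imread('pics/w1.png')[80:180,220:360];b=cv2.imread('pics/w2.png')[130:260,220:360]
w1=cv2.resize(a,(560,400),interpolation=2)
cv2.imwrite('pics/w1c.png',w1)
need(451,207,300,np.pi/2)"
```

```text
time: 1.82
tool_pos: [449.7, 208.3, 404.6]
tcp_rot: [-3.141, 0.0, 1.577]
contact_force: [0.1, -1.0, -0.6]
grip_width: 91.8
finger_force: 0.0
need [ -1.    1.1 104.7] turn 0.006 pos [449.9 208.  404.7] [-3.141  0.     1.577] 1.88
```

View pics/w2.png

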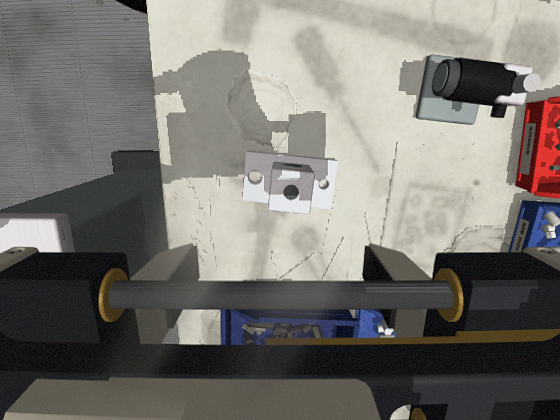

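Second view: large hole at (256,177), small hole at (323,184), recess at (292,192), barrel front centre at about (441,78), and base front corners at about (429,55) and (418,117).

```bash
python3 - <<'E'
from h import *
c1=dict(np.load('pics/w1.npz'));c2=dict(np.load('pics/w2.npz'))
T=lambda a,b:tri([(c1,a),(c2,b)]).round(1)
print('big',T((253,128),(256,177)),'small',T((323,134),(323,184)),'top',T((289,133),(292,192)))
B=onz(c2,(256,177),12);S=onz(c2,(323,184),12)
B1=onz(c1,(253,128),12);S1=onz(c1,(323,134),12)
print(B.round(1),S.round(1),np.linalg.norm(B-S).round(1),(B+S)/2,'|',B1.round(1),S1.round(1),np.linalg.norm(B1-S1).round(1))
print('top',onz(c2,(292,192),75).round(1),onz(c1,(289,133),75).round(1))
print('base',onz(c2,(429,55),12).round(1),onz(c2,(418,117),12).round(1),onz(c2,(474,124),12).round(1),'lens',onz(c2,(441,78),75).round(1))
print('barrel dir',(onz(c2,(515,83),75)-onz(c2,(441,78),75)).round(1))
im=cv2.imread('pics/w2.png');a=cv2.resize(im[45:135,405:545],None,fx=4,fy=4,interpolation=2);b=cv2.resize(im[140:220,230:350],(540,360),interpolation=2)
k=np.zeros((360,20,3),np.uint8)
cv2.imwrite('pics/z.png',np.hstack([a[:, :],]))
E
```

```text
big [420.6 219.4  13. ] small [500.5 213.2  22.1] top [461.  216.1  80.3]
[420.9 219.2  12. ] [502.2 211.3  12. ] 81.7 [461.56601891 215.24434393  12.        ] | [420.2 219.3  12. ] [501.5 212.9  12. ] 81.6
top [462.2 215.   75. ] [460.2 215.9  75. ]
base [613.6 357.4  12. ] [609. 291.  12.] [676.7 284.5  12. ] lens [599.7 325.3  75. ]
barrel dir [72.6 -2.4  0. ]
```

View pics/z.png

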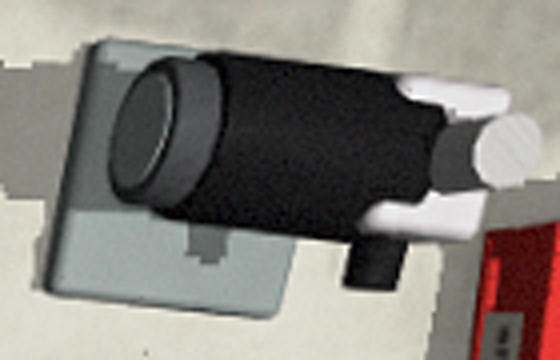

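Lens ≈ (598.5, 325), stand yaw ≈ -0.085 (base 67×66 vs 70 mm, fits). Block centre ≈ (461, 215.5), yaw ≈ 1.485, with a hole spacing of 82 mm against 84 expected. I'll go to the grasp now.

```bash
python3 -c "
from h import *
need(461.2,215.6,214,1.485)"
```

```text
need [  7.6  11.4 190.7] turn 0.092 pos [449.9 208.  404.7] [-3.141  0.     1.577] 1.88
```

Converted, 130 mm / 500 = 0.26, 90 mm / 500 = 0.18, 0.092 rad / 4 = 0.023.

```bash
python3 shift.py '[[[92, 0.016, 0.022, 0.08, 0.023], [92, 0.016, 0.022, 0.18, 0.023], [92, 0.016, 0.022, 0.26, 0.023], [92, 0.016, 0.022, 0.26, 0.023]]]'
python3 -c "
from h import *
snap('wrist','w3')
need(461.2,215.6,214,1.485)"
```

```text
time: 2.38
tool_pos: [460.5, 215.3, 272.6]
tcp_rot: [-3.136, 0.002, 1.483]
contact_force: [0.2, -0.9, 0.9]
grip_width: 91.9
finger_force: 0.0
need [-0.  -0.1 60.6] turn -0.002 pos [461.3 215.6 274.6] [-3.140e+00  1.000e-03  1.483e+00] 2.42
```

View pics/w3.png

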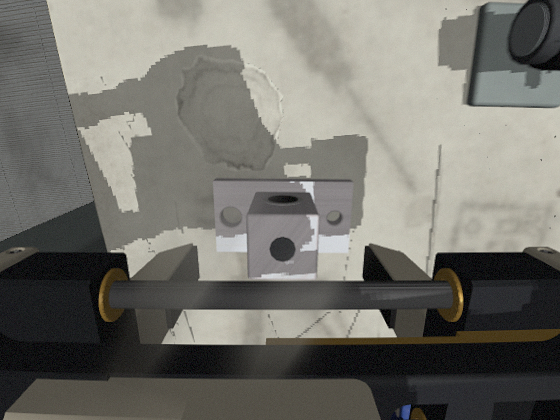

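The block is square between the fingers, with its centre at column 282, the finger midline at 280, and the holes at rows 215 and 216. Descend and close.

Converted, 60 mm / 500 = 0.12, 40 mm / 500 = 0.08.

```bash
python3 shift.py '[[[92, 0, 0, 0.08, 0], [92, 0, 0, 0.12, 0], [92, 0, 0, 0.12, 0], [40, 0, 0, 0.12, 0], [40, 0, 0, 0.12, 0]]]'
python3 shift.py '[[[35, 0, 0, 0, 0], [35, 0, 0, 0, 0], [35, 0, 0, 0, 0], [35, 0, 0, 0, 0], [35, 0, 0, 0, 0]]]'
python3 -c "
from h import *
c=dict(np.load('pics/w3.npz'));B=onz(c,(231,215),12);S=onz(c,(334,216),12);print(B,S,(B+S)/2,onz(c,(282,249),75))"
```

```text
time: 3.05
tool_pos: [461.9, 216.2, 216.3]
tcp_rot: [3.139, -0.001, 1.484]
contact_force: [-0.6, 0.3, 0.9]
grip_width: 76.3
finger_force: 0.0
time: 3.68
tool_pos: [461.1, 216.1, 214.7]
tcp_rot: [-3.141, 0.0, 1.484]
contact_force: [-2.5, 0.4, 3.5]
grip_width: 43.8
finger_force: 30.0
[420.24104169 221.22085255  12.        ] [502.89473941 213.31013578  12.        ] [461.56789055 217.26549416  12.        ] [461.03351253 215.0568117   75.        ]
```

Converted, 112 mm / 500 = 0.224, 76 mm / 500 = 0.152, 0.51 rad / 4 = 0.1275.

```bash
python3 shift.py '[[[35, 0, 0, -0.034, 0], [35, 0, 0, -0.07, 0], [35, 0.076, -0.016, -0.07, 0.0425], [35, 0.152, -0.032, -0.07, 0.085], [35, 0.224, -0.046, -0.07, 0.1275]]]'
python3 shift.py '[[[35, 0, 0, 0, 0.0425], [35, 0, 0, 0, 0.085], [35, 0, 0, 0, 0.1275], [35, 0, 0, 0, 0.17], [35, 0, 0, 0, 0.2125]]]'
python3 -c "
from h import *
need(536.7,330.3,249.7,-0.085)"
```

```text
time: 4.3
tool_pos: [447.8, 330.7, 249.1]
tcp_rot: [-3.141, 0.001, 0.968]
contact_force: [1.1, -1.2, -3.7]
grip_width: 44.1
finger_force: 30.0
time: 4.92
tool_pos: [448.0, 329.6, 248.9]
tcp_rot: [3.141, 0.001, 0.118]
contact_force: [-0.6, -0.1, -4.0]
grip_width: 43.8
finger_force: 30.0
need [88.2  9.7 -0.8] turn 0.203 pos [448.  329.6 248.9] [3.141e+00 1.000e-03 1.180e-01] 4.92
```

Converted, 88 mm / 500 = 0.176, 70 mm / 500 = 0.14, 0.203 rad / 4 = 0.0508.

```bash
python3 shift.py '[[[35, 0.03, 0.004, 0, 0.025], [35, 0.06, 0.008, 0, 0.0508], [35, 0.1, 0.012, -0.001, 0.0508], [35, 0.14, 0.016, -0.001, 0.0508], [35, 0.176, 0.02, -0.001, 0.0508]]]'
python3 shift.py '[[[35, 0, 0, 0, 0], [35, 0, 0, 0, 0]]]'
python3 -c "
from h import *
c=snap('wrist','w4');c=snap('side','s4')
L=np.array([598.5,325,75]);b=np.array([536.7,330.3,75]);print('side',proj(c,[L,b]))
im=cv2.imread('pics/s4.png');w=cv2.imread('pics/w4.png')
cv2.imwrite('pics/z4.png',np.hstack([cv2.resize(w,(480,360)),cv2.resize(im[110:200,200:280],(320,360),interpolation=2)]))
need(536.7,330.3,249.7,-0.085)"
```

```text
time: 5.55
tool_pos: [537.2, 330.5, 249.2]
tcp_rot: [3.141, 0.001, -0.079]
contact_force: [0.1, 0.2, -4.3]
grip_width: 44.0
finger_force: 30.0
time: 5.8
tool_pos: [536.0, 330.5, 249.4]
tcp_rot: [3.141, 0.002, -0.079]
contact_force: [-0.3, -0.8, -3.7]
grip_width: 43.8
finger_force: 30.0
side [[231.50954053 135.98504038]
 [216.04030603 142.15945191]]
need [0.8 0.3 0.2] turn 0.006 pos [535.9 330.7 249.9] [ 3.141e+00  1.000e-03 -7.900e-02] 5.9
```

View pics/z4.png

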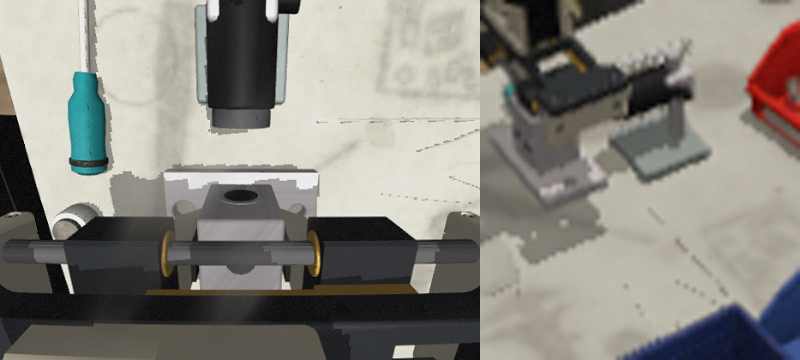

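The block is square and centred with the barrel (columns 240 vs 241). Hold, back off, and start the half turn.

Converted, -88 mm / 500 = -0.176, -55 mm / 500 = -0.11, -0.9 rad / 4 = -0.225.

```bash
python3 shift.py '[[[35, 0, 0, 0, 0], [35, 0, 0, 0, 0], [35, 0, 0, 0, 0], [35, 0, 0, 0, 0], [35, 0, 0, 0, 0]]]'
python3 shift.py '[[[35, -0.05, 0, 0, 0], [35, -0.11, 0, 0, 0], [35, -0.176, 0, 0, 0], [35, -0.176, 0, 0, -0.025], [35, -0.176, 0, 0, -0.0675]]]'
python3 shift.py '[[[35, 0, 0, 0, -0.045], [35, 0, 0, 0, -0.09], [35, 0, 0, 0, -0.135], [35, 0, 0, 0, -0.18], [35, 0, 0, 0, -0.225]]]'
python3 shift.py '[[[35, 0, 0, 0, -0.045], [35, 0, 0, 0, -0.09], [35, 0, 0, 0, -0.135], [35, 0, 0, 0, -0.18], [35, 0, 0, 0, -0.225]]]'
python3 shift.py '[[[35, 0, 0, 0, -0.045], [35, 0, 0, 0, -0.09], [35, 0, 0, 0, -0.135], [35, 0, 0, 0, -0.18], [35, 0, 0, 0, -0.225]]]'
python3 -c "
from h import *
need(536.7,330.3,249.7,np.pi-0.085)"
```

```text
time: 6.52
tool_pos: [536.7, 330.6, 250.2]
tcp_rot: [-3.142, 0.0, -0.079]
contact_force: [0.2, -0.1, -3.8]
grip_width: 43.8
finger_force: 30.0
time: 7.15
tool_pos: [448.6, 337.8, 250.6]
tcp_rot: [-3.141, -0.001, 0.196]
contact_force: [0.4, 0.4, -3.6]
grip_width: 44.0
finger_force: 30.0
time: 7.78
tool_pos: [449.0, 337.6, 250.4]
tcp_rot: [3.141, -0.0, 1.097]
contact_force: [0.1, -0.3, -3.0]
grip_width: 44.0
finger_force: 30.0
time: 8.4
tool_pos: [449.0, 337.6, 250.4]
tcp_rot: [3.141, -0.0, 1.997]
contact_force: [-0.4, 0.1, -3.4]
grip_width: 44.1
finger_force: 30.0
time: 9.02
tool_pos: [449.0, 337.6, 250.4]
tcp_rot: [3.141, 0.0, 2.897]
contact_force: [0.7, -0.8, -3.6]
grip_width: 44.0
finger_force: 30.0
need [-86.8  14.2   0.7] turn -0.16 pos [449.  337.6 250.4] [3.141 0.    2.897] 9.03
```

Then after the showing, back away and raise for the transit.

Converted, -87 mm / 500 = -0.174, -70 mm / 500 = -0.14, -0.16 rad / 4 = -0.04.

```bash
python3 shift.py '[[[35, -0.03, 0.004, 0, -0.025], [35, -0.06, 0.008, 0, -0.04], [35, -0.1, 0.016, 0.001, -0.04], [35, -0.14, 0.022, 0.001, -0.04], [35, -0.174, 0.028, 0.001, -0.04]]]'
python3 shift.py '[[[35, 0, 0, 0, 0], [35, 0, 0, 0, 0], [35, 0, 0, 0, 0], [35, 0, 0, 0, 0], [35, 0, 0, 0, 0]]]'
python3 shift.py '[[[35, 0, 0, 0, 0], [35, 0, 0, 0, 0], [35, 0, 0, 0, 0], [35, 0, 0, 0, 0], [35, 0, 0, 0, 0]]]'
python3 -c "
from h import *
need(536.7,330.3,249.7,np.pi-0.085)
c=snap('side','s5');L=np.array([598.5,325,75])"
python3 shift.py '[[[35, 0.05, 0, 0, 0], [35, 0.12, 0, -0.04, 0], [35, 0.18, 0, -0.12, 0], [35, 0.18, 0, -0.19, 0.025], [35, 0.18, 0, -0.19, 0.07]]]'
python3 -c "
from h import *
need(455,-10,345,1.485)"
```

```text
time: 9.65
tool_pos: [537.5, 329.4, 249.8]
tcp_rot: [3.141, 0.0, 3.051]
contact_force: [0.5, -0.4, -3.0]
grip_width: 43.5
finger_force: 30.0
time: 10.28
tool_pos: [536.5, 329.7, 249.9]
tcp_rot: [3.141, 0.0, 3.051]
contact_force: [1.0, -0.9, -3.3]
grip_width: 43.5
finger_force: 30.0
time: 10.9
tool_pos: [536.7, 329.5, 249.7]
tcp_rot: [3.142, 0.0, 3.051]
contact_force: [0.9, -1.1, -4.4]
grip_width: 44.1
finger_force: 30.0
need [0.1 0.8 0. ] turn -0.006 pos [536.7 329.5 249.7] [3.142 0.    3.051] 10.9
time: 11.58
tool_pos: [447.2, 338.2, 348.4]
tcp_rot: [3.136, 0.005, 2.766]
contact_force: [-0.2, 0.6, -3.9]
grip_width: 44.0
finger_force: 30.0
need [-134.8 -321.1    3.4] turn 1.281 pos [447.2 338.2 348.4] [3.136 0.005 2.766] 11.57
```

Converted, -225 mm / 500 = -0.45, -176 mm / 500 = -0.352, 0.9 rad / 4 = 0.225.

```bash
python3 shift.py '[[[35, -0.024, -0.06, 0, 0.045], [35, -0.064, -0.152, 0, 0.09], [35, -0.106, -0.254, 0, 0.135], [35, -0.148, -0.352, 0, 0.18], [35, -0.19, -0.45, 0, 0.225]]]'
python3 -c "
from h import *
need(445,-130,345,1.485)"
```

```text
time: 12.2
tool_pos: [453.9, 92.0, 345.1]
tcp_rot: [3.14, 0.0, 1.865]
contact_force: [0.5, -0.6, -3.1]
grip_width: 44.1
finger_force: 30.0
need [-2.098e+02 -7.290e+01  1.000e-01] turn 0.38 pos [453.9  92.  345.1] [3.14  0.    1.865] 12.2
```

Converted, -210 mm / 500 = -0.42, -168 mm / 500 = -0.336, 0.38 rad / 4 = 0.095.

```bash
python3 shift.py '[[[35, -0.08, -0.028, 0, 0.0375], [35, -0.166, -0.058, 0, 0.075], [35, -0.252, -0.088, 0, 0.095], [35, -0.336, -0.116, 0, 0.095], [35, -0.42, -0.146, 0, 0.095]]]'
python3 -c "
from h import *
need(437,-290,345,1.485)"
python3 shift.py '[[[35, -0.09, 0, 0, 0], [35, -0.18, 0, 0, 0], [35, -0.27, 0, 0, 0], [35, -0.33, 0, 0, 0], [35, -0.33, 0, 0, 0]]]'
python3 shift.py '[[[35, 0, 0, 0, 0]]]'
python3 -c "
from h import *
c=snap('wrist','w6')
need(437,-330,345,1.485)
print(proj(c,[[429,-241,16],[390,-241,38],[475,-241,38]]))"
python3 shift.py '[[[35, -0.05, 0, 0, 0], [35, -0.1, 0, 0, 0], [35, -0.1, 0, 0, 0], [35, -0.1, 0, 0, 0]]]'
python3 -c "
from h import *
c=snap('wrist','w7')
need(437,-330,345,1.485)
print(proj(c,[[429,-241,16],[390,-241,38],[475,-241,38]]))
a,b=[cv2.imread(f'pics/w{i}.png')[:,100:460] for i in(6,7)]
cv2.imwrite('pics/z67.png',cv2.resize(np.vstack([a[:240],b[:240]]),None,fx=1.25,fy=1.25))
"

```

```text
time: 12.82
tool_pos: [446.2, -130.1, 345.1]
tcp_rot: [3.141, 0.0, 1.491]
contact_force: [0.7, 0.1, -3.5]
grip_width: 43.8
finger_force: 30.0
need [-1.601e+02  3.700e+00  1.000e-01] turn 0.006 pos [ 446.2 -130.1  345.1] [3.141 0.    1.491] 12.82
time: 13.45
tool_pos: [432.8, -295.0, 344.7]
tcp_rot: [3.141, 0.001, 1.488]
contact_force: [-0.5, 1.0, -3.9]
grip_width: 44.1
finger_force: 30.0
time: 13.58
tool_pos: [433.1, -292.6, 344.6]
tcp_rot: [-3.141, -0.001, 1.491]
contact_force: [-0.9, 0.4, -3.9]
grip_width: 43.9
finger_force: 30.0
need [-37.3   6.8  -0.3] turn 0.006 pos [ 433.2 -292.3  344.7] [-3.141e+00 -1.000e-03  1.491e+00] 13.62
[[271.2398793  148.02400086]
 [227.8655333  153.4588638 ]
 [321.24960473 145.90750376]]
time: 14.12
tool_pos: [429.2, -342.7, 344.5]
tcp_rot: [-3.141, -0.001, 1.491]
contact_force: [0.4, 0.2, -4.3]
grip_width: 43.9
finger_force: 30.0
need [13.   6.7 -0.4] turn 0.006 pos [ 429.3 -342.5  344.6] [-3.141e+00 -1.000e-03  1.491e+00] 14.18
[[270.72877724  93.46705619]
 [225.25801744  95.07469872]
 [323.07046122  86.83572104]]
```

View pics/z67.png

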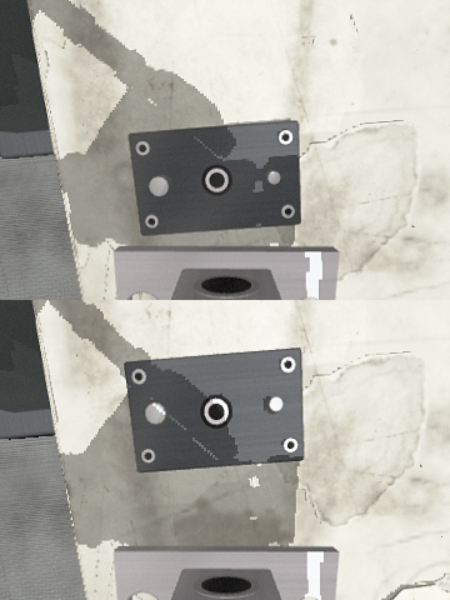

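Pins, in full-frame pixels: w6 thick (227,150), thin (319,142); w7 thick (224,90), thin (321,83). I'll triangulate, with plate corner screws and the centre hole as a check.

```bash
python3 - <<'E'
from h import *
cs=[dict(np.load(f'pics/w{i}.npz')) for i in(6,7)]
f=lambda p:(p[0]/1.25+100,(p[1]%300)/1.25)
obs={'big':((159,187),(155,413)),'small':((274,178),(276,404))}
for n,v in obs.items():
    v=[f(p) for p in v];print(n,tri(list(zip(cs,v))).round(1),[onz(c,p,38).round(1) for c,p in zip(cs,v)])
scr=[((142,148),(138,377)),((286,137),(288,364)),((152,221),(148,456)),((288,211),(291,445))]
P=[np.mean([onz(c,f(p),20)for c,p in zip(cs,v)],0) for v in scr];print(np.round(P,1),np.mean(P,0).round(1))
t=[tri(list(zip(cs,[f(p) for p in v]))) for v in scr];print(np.round(t,1))
v=((217,180),(216,411));print('ctr',[onz(c,f(p),16).round(1) for c,p in zip(cs,v)])
E
```

```text
big [ 390.  -237.3   40.2] [array([ 389.8, -237.5,   38. ]), array([ 389.4, -237.1,   38. ])]
small [ 473.4 -237.8   37.1] [array([ 473.3, -237.7,   38. ]), array([ 473.2, -237.9,   38. ])]
[[ 377.3 -209.3   20. ]
 [ 485.6 -209.6   20. ]
 [ 377.6 -264.9   20. ]
 [ 485.3 -265.5   20. ]] [ 431.5 -237.3   20. ]
[[ 376.4 -208.7   15.2]
 [ 485.7 -209.6   19.7]
 [ 376.8 -265.2   16. ]
 [ 485.8 -265.8   16.7]]
ctr [array([ 431.6, -237.3,   16. ]), array([ 431.3, -237.1,   16. ])]
```

```bash
python3 - <<'E'
from h import *
c=dict(np.load('pics/w7.npz'))
T=np.array([429.3,-342.5]);a=1.491
for p in[(192,197.6),(371.2,197.6)]:
    d=onz(c,p,142.1)[:2]-T;print('block frame',(d@[np.cos(a),np.sin(a)]).round(1),(-d@[np.sin(a),-np.cos(a)]).round(1))
need(431.4,-237.5,300,1.568)
E
```

```text
block frame 31.5 52.5
block frame 31.5 -55.4
need [104.8  -6.2  44.6] turn -0.077 pos [ 429.3 -342.5  344.6] [-3.141e+00 -1.000e-03  1.491e+00] 14.18
```

The held block sits within about 1.5 mm of the tool axis. Go over the pins and then down to the hold height (underside ≈ 49 mm).

Converted, 104 mm / 500 = 0.208, 80 mm / 500 = 0.16, -0.077 rad / 4 = -0.0193.

```bash
python3 shift.py '[[[35, 0.08, -0.004, 0, -0.0193], [35, 0.16, -0.008, 0, -0.0193], [35, 0.208, -0.012, 0, -0.0193], [35, 0.208, -0.012, 0.04, -0.0193], [35, 0.208, -0.012, 0.088, -0.0193]]]'
python3 shift.py '[[[35, 0, 0, 0, 0], [35, 0, 0, 0, 0]]]'
python3 -c "
from h import *
need(431.4,-238,263.5,1.568)"
```

```text
time: 14.8
tool_pos: [431.8, -237.7, 301.0]
tcp_rot: [3.14, 0.001, 1.57]
contact_force: [0.0, 0.5, -3.8]
grip_width: 43.7
finger_force: 30.0
time: 15.05
tool_pos: [431.9, -238.7, 301.5]
tcp_rot: [3.141, 0.001, 1.568]
contact_force: [0.5, -0.5, -4.0]
grip_width: 43.8
finger_force: 30.0
need [ 0.7 -0.5 38. ] turn 0.0 pos [ 431.9 -238.7  301.5] [3.141e+00 1.000e-03 1.568e+00] 15.05
```

Converted, 37 mm / 500 = 0.074, 33 mm / 500 = 0.066.

```bash
python3 shift.py '[[[35, 0.001, -0.001, 0.024, 0], [35, 0.001, -0.001, 0.048, 0], [35, 0.001, -0.001, 0.066, 0], [35, 0.001, -0.001, 0.074, 0], [35, 0.001, -0.001, 0.074, 0]]]'
python3 shift.py '[[[35, 0, 0, 0, 0], [35, 0, 0, 0, 0], [35, 0, 0, 0, 0], [35, 0, 0, 0, 0]]]'
python3 - <<'E'
from h import *
need(431.4,-238,263.5,1.568)
# check: project expected plate/block outlines, compare to edges in wrist + side view
c=snap('wrist','w8'); s=snap('side','s8')
o=bot.get_obs();p=o['tool_pos'];u=p[2]-214.5
g=cv2.cvtColor(c['color'],cv2.COLOR_RGB2GRAY)
# block yaw~pi/2: block(x,y)->world(-y,+x)
print('underside',u,'back flange edge proj',proj(c,[[p[0]-55,p[1]+30,u+12],[p[0]+55,p[1]+30,u+12]]).round(1))
e=proj(c,[[p[0]+30,p[1]+30,u+12]])[0].astype(int);print('col strip',e,g[e[1]-14:e[1]+12,e[0]])
for k in(-55,55):
    e=proj(c,[[p[0]+k,p[1]+22,u+12]])[0];e=e.round().astype(int);print('row strip',e,g[e[1],e[0]-10:e[0]+11])
E
```

```text
time: 15.68
tool_pos: [431.1, -238.3, 263.3]
tcp_rot: [-3.141, -0.001, 1.568]
contact_force: [0.4, 0.0, -3.7]
grip_width: 43.8
finger_force: 30.0
time: 16.18
tool_pos: [431.1, -238.3, 263.8]
tcp_rot: [3.141, 0.0, 1.568]
contact_force: [0.5, 0.4, -3.9]
grip_width: 43.8
finger_force: 30.0
need [0.3 0.3 0.3] turn -0.0 pos [ 431.1 -238.3  263.8] [3.141 0.    1.568] 16.18
underside 49.23554503698665 back flange edge proj [[187.7 200.2]
 [369.8 199.7]]
col strip [328 199] [ 61  67  63  59  65  59  63  65  64  62  68  74  91  95  97  91 126 168
 163 162 162 164 168 161 164 167]
row strip [189 213] [137 137 135 135 142 139 143 142 142 141 143 144 156 167 172 166 173 170
 173 168 169]
row strip [369 212] [170 170 170 167 169 170 170 169 170 168 168 186 214 213 212 219 218 221
 220 218 215]
```

The flange edges are within 2 px (about 1 mm) of where they were predicted. The underside is at about 49 mm against pin tips at 38 mm, and the arm is still. Handing in.

```bash
python3 -c "
from plant import bot, camrig, close_job
print(close_job())"
```

```text
the job is handed in; nothing more can be done
None
```

I showed both port faces to the camera, carried the block over the bins and handed the job in with it held still, upright, about 11 mm above the pin tips and about 1–2 mm from centre by my measurements; no verdict was printed.

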